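Make up two service kits for the test cells

ROBOT

A 6-joint arm with a two-finger parallel gripper is mounted at the origin on the work surface. World frame = base frame: x ahead of the robot, y to its left, z up, the work surface at z = 0. Lengths are in m, angles in rad, forces in N, time in s.
With the tool pointing down it reaches from about 0.35 to 0.775 m from the base axis. Payload 7.3 kg.
Tool frame: the origin (TCP) lies at the very end of the fingers, on their centre line; the grasp point (between the pads) lies 19 mm behind it (pinch_z is the distance from the TCP to the grasp point, in m); z points along the fingers, y is the line along which they close (so a half turn about z gives the same grasp; the last joint's range is limited). The gripper opens to 92 mm and grips with 3 to 60 N. Pads are 19 mm wide; open, the fingers measure 130 mm over their backs; the gripper's body (75 mm by 190 mm) begins 47 mm behind the grasp point.
Start: joints at [1.035, 0.342, 1.524, -0, 1.275, -0.146], TCP at [0.199, 0.486, 0.227] pointing down, gripper open.
Joint ranges: [-2.53, 2.53], [-0.77, 2.02], [0.04, 2.7], [-1, 4.14], [0.28, 2.66], [-3.11, 3.11]. Speed limits (rad/s): [2.57, 2.57, 3.14, 3.14, 3.14, 3.14].

INTERFACE

Orientations are given as [roll, pitch, yaw] about the fixed x, y, z axes, in that order (R = Rz(yaw) Ry(pitch) Rx(roll)).
In Python, from cell import * gives the robot as it stands.
- The arm moves only by the tool arm_command, never from a script. Its arguments are lists of equal length, an entry for each row: "fingers": the gripper command: -1 is fully open, 1 is shut, values between are in proportion; "travel": the shift along the tool's x, y, z in m, a list of three; "dr": the turn, a rotation vector about the tool's x, y, z in degrees, a list of three. In form: {"fingers": [fingers, ...], "travel": [[x, y, z], ...], "dr": [[wx, wy, wz], ...]}. A call has 1 to 8 rows; each row is the pose to reach, as a shift and turn from the pose commanded when the call began, along the tool's axes at that moment; what a row does not reach only later rows make up. A row lasts 1/12 s, in which the tool goes at most 41.7 mm and 7.16 degrees, less where a joint would pass 70% of its speed; a pose out of reach is approached as far as the arm can. A call with a gripper value outside its range is refused whole. The fingers move at their own pace and stop on an object; "squeeze" is the grip in N (left out, the last holds). Time passes only in rows, so rows that repeat a pose let the fingers close. It gives the time, the measured TCP pose, the force, the opening and the grip force at its end, in the units of the state.
- observe(): the state, without advancing time (a new reading comes with each control period).
- read_camera(name): name is "scene" or "top"; returns a dict with "color" (400x640x3 uint8, blue, green, red), "z_map" (400x640 float32, m along the optical axis (not along the pixel's ray), 0 where there is no reading), "fx", "fy", "cx", "cy" (pixels), "R" (3x3) and "t" (3): a world point X has camera coordinates R X + t. Camera axes: x right, y down, z forward; pixel columns grow to the right and rows downward; lengths in m; the calibration is good to about 2 mm. A picture is of the moment at which its call begins.
- hand_in(): hands the job in; it is judged then, once.
The state is a dict: "time": time; "qpos": joint angles; "qvel": joint speeds; "joint_efforts": joint torques, N m; "tool_pos": TCP position; "tool_rot": TCP orientation; "contact_force": force on the tool from outside, world axes, zero at the start; "torque": the same for the moment, N m; "opening": finger opening in m; "grip_force": force on a finger pad.
Only numpy, scipy, OpenCV 4.12 (cv2) and the standard library are available. Lean on these libraries where they do the work, as an engineer would, in place of code of your own. Each camera call takes 0.05 s, during which the arm holds its last target. There are 200 camera calls.

TASK

Make up the two service kits: in the white tray stand the black camera lens on the large circle and the amber lamp on the small circle; in the dark tray stand the green lamp on the small circle and nest the round blue cup, fully seated and upright, in the white cup already standing there, which stays on its large circle. Everything ends upright and centred on its circle to about 1 cm; set the lens down gently, never let it drop. The square blue dish does not nest: leave it, the bottle and the screwdriver where they are.

Things in the scene. Friction and masses are not known exactly. Their poses are not given: they have to be found in the camera images.
- white_tray: white kit tray, fixed to the bench; 130 mm along its x, 210 mm along its y, rim 12 mm high. Origin: centre of its underside, z up; its floor is 5 mm higher. Two black rings with centre dots on the floor: large circle (68 mm across) centred at x = 0, y = -50 mm, small circle (42 mm) at x = 0, y = +50 mm of its frame. It is empty at the start.
- dark_tray: dark grey, nearly black kit tray, fixed to the bench; 130 mm along its x, 210 mm along its y, rim 12 mm high. Origin: centre of its underside, z up; its floor is 5 mm higher. Two white rings with centre dots on the floor: large circle (68 mm across) centred at x = 0, y = -50 mm, small circle (42 mm) at x = 0, y = +50 mm of its frame. The white cup stands on its large circle.
- white_cup_c (a point): loose white stacking cup standing on the dark tray's large circle, 56 mm tall: solid tapered foot (40 mm across at the bottom, 50 mm at 22 mm up), above it a straight collar 60 mm across, open on top (cavity 53 mm across, 30 mm deep). About 90 g. This point is its centre, 28 mm above its underside; z up along its axis.
- blue_cup_c (a point): loose round blue cup upright in the stock row, 56 mm tall: solid tapered foot (40 mm across at the bottom, 50 mm at 22 mm up), above it a straight collar 60 mm across, open on top (cavity 53 mm across, 30 mm deep). About 90 g. Seated in the like white cup its collar rests on that rim, 34 mm higher than the white cup, with 1.7 mm play. This point: its centre, 28 mm above its underside, z up.
- lens_c (a point): loose black camera lens, a ribbed cylinder 41 mm across and 50 mm tall, standing upright in the stock row with its glass (dark blue disc) on top, about 130 g. This point is its centre, 25 mm above its underside; z up along its axis.
- amber_lamp_c (a point): loose indicator lamp with amber (yellow-orange) cap, standing upright in the stock row: black foot 30 mm across and 16 mm high, amber (yellow-orange) cap 28 mm across above it with bevelled top from 38 mm, 44 mm tall in all, about 50 g. This point is its centre, 22 mm above its underside; z up along it.
- green_lamp_c (a point): loose indicator lamp with green cap, standing upright in the stock row: black foot 30 mm across and 16 mm high, green cap 28 mm across above it with bevelled top from 38 mm, 44 mm tall in all, about 50 g. This point is its centre, 22 mm above its underside; z up along it.
- square_dish_c (a point): loose blue square open dish, 58 x 58 mm, 40 mm tall, in the stock row; it does not fit the cups and is to be left alone. This point is its centre, 20 mm above its underside.
- bottle_c (a point): white bottle with a red cap, 56 mm across, 130 mm tall, standing on the robot's right side of the work; to be left alone. This point is its centre, 65 mm above its underside.
- screwdriver: screwdriver with orange handle lying on the bench on the robot's left side of the work; to be left alone. Origin: on its length, its x axis points along it to the tip.

How it is judged:
At the end, for the whole second after the job is handed in: Lens, amber and green lamp within 12 mm (along each tray axis) of their circles, standing on the tray floor; white cup within 15 mm of its circle; blue cup seated in it (axes within 8 mm, 34 mm higher, within 4 mm); all upright within 0.12 rad, released, at rest (x of lens_c in the frame of white_tray between -0.012 and 0.012 m and y of lens_c in the frame of white_tray between -0.062 and -0.038 m and z of lens_c in the frame of white_tray between 0.026 and 0.034 m and angle between each of lens_c, amber_lamp_c, green_lamp_c, white_cup_c, blue_cup_c's own z axis and vertical below 0.12 rad and x of amber_lamp_c in the frame of white_tray between -0.012 and 0.012 m and y of amber_lamp_c in the frame of white_tray between 0.038 and 0.062 m and z of amber_lamp_c in the frame of white_tray between 0.023 and 0.031 m and x of green_lamp_c in the frame of dark_tray between -0.012 and 0.012 m and y of green_lamp_c in the frame of dark_tray between 0.038 and 0.062 m and z of green_lamp_c in the frame of dark_tray between 0.023 and 0.031 m and x of white_cup_c in the frame of dark_tray between -0.015 and 0.015 m and y of white_cup_c in the frame of dark_tray between -0.065 and -0.035 m and z of white_cup_c in the frame of dark_tray between 0.029 and 0.037 m and horizontal distance between blue_cup_c and white_cup_c below 0.008 m and z of blue_cup_c in the frame of white_cup_c between 0.03 and 0.038 m and linear speed of each of lens, amber_lamp, green_lamp, white_cup, blue_cup below 0.02 m/s); the robot touches nothing.
It fails at once if the lens is dropped (falls faster than 0.7 m/s, out of the fingers) (linear speed of lens above 0.7 m/s and contact force between the fingers and lens below 0.05 N).
It fails at once if the square dish is moved by more than 20 mm (distance of square_dish_c from where it was at the start of the episode above 0.02 m).
It fails at once if the bottle is moved by more than 30 mm (distance of bottle_c from where it was at the start of the episode above 0.03 m).
It fails at once if the screwdriver is moved by more than 30 mm (distance of screwdriver from where it was at the start of the episode above 0.03 m).
It also fails if it takes over 104 s, if anything falls off the work surface, if the arm or the gripper's body presses on something with over 40 N, if the wrist force passes 120 N, or if a joint passes its speed limit or range.

## Working session

There is one attempt and no reset: what is moved stays moved. The work goes in short steps, Python scripts to look and compute and a tool call to move; the robot and the scene stay as the last step left them, time stands still between calls to the robot, and variables do not carry over. Pictures are saved under pics/ and viewed, at most 14 in all, crops included, and the job is handed in when it is done.

Besides the shell and the picture viewer there is one more tool, called after "Request:" as name(argument=value, ...) on one line, values as JSON. arm_command: Moves the arm, as the interface text tells. Its arguments: {"type":"object","properties":{"fingers":{"type":"array","items":{"type":"number"}},"travel":{"type":"array","items":{"type":"array","items":{"type":"number"}}},"dr":{"type":"array","items":{"type":"array","items":{"type":"number"}}},"squeeze":{"type":"number"}},"required":["fingers","travel","dr"]}

```bash
mkdir -p pics; cat > h.py <<'E'
from cell import *
import numpy as np, cv2
def P(c,u,v,z=None):
    """pixel -> world; via plane z if given, else depth"""
    R=np.array(c["R"]);t=np.array(c["t"])
    d=np.array([(u-c["cx"])/c["fx"],(v-c["cy"])/c["fy"],1.])
    o=-R.T@t; w=R.T@d
    s=c["z_map"][int(round(v)),int(round(u))] if z is None else (z-o[2])/w[2]
    return o+s*w
E
python3 - <<'E'
from h import *
print(observe())
for n in("top","scene"):
    c=read_camera(n); np.save(f"{n}0.npy",c,allow_pickle=True)
    print(n,-np.array(c["R"]).T@c["t"],c["fx"])
    cv2.imwrite(f"pics/{n}0.png",cv2.resize(c["color"],(800,500)))
E
```

```text
{'time': 0.0, 'qpos': array([ 1.03503766e+00,  3.42697098e-01,  1.52504327e+00,  7.57134861e-06,
        1.27538732e+00, -1.46016670e-01]), 'qvel': array([ 0.00056586, -0.00122824,  0.00245106,  0.00173384, -0.00116874,
        0.00099843]), 'joint_efforts': array([ 1.31498462e-03, -4.31244099e+01, -2.44220674e+01,  7.19234138e-02,
        5.59836463e-02, -1.52170383e-04]), 'tool_pos': array([0.19924431, 0.48527316, 0.2260491 ]), 'tool_rot': array([-3.14007501e+00, -2.30507011e-04,  2.75184827e+00]), 'contact_force': array([-0.81068285,  0.21539899, -0.10199323]), 'torque': array([-0.04026476, -0.04225664,  0.06492708]), 'grip_force': 0.0, 'opening': 0.0920309371185721}
top [0.40731624 0.01913436 1.35447984] 476.15133461181796
scene [ 1.303939   -0.12611111  0.8244339 ] 429.5743658071484
```

View pics/top0.png

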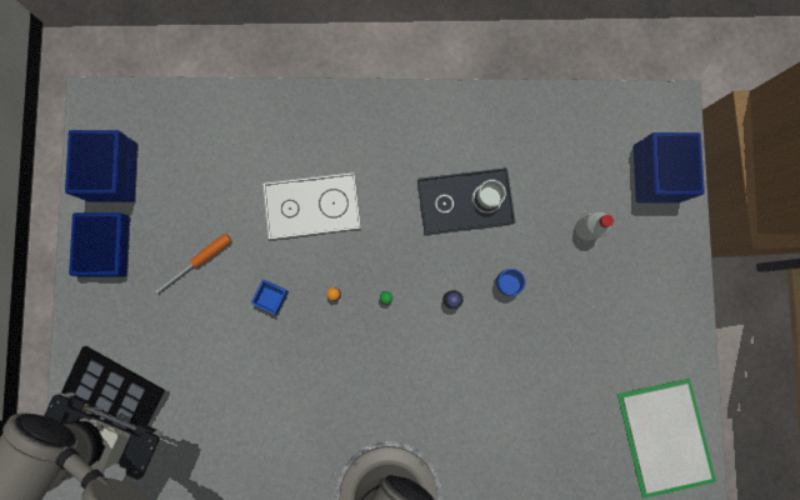

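View pics/scene0.png

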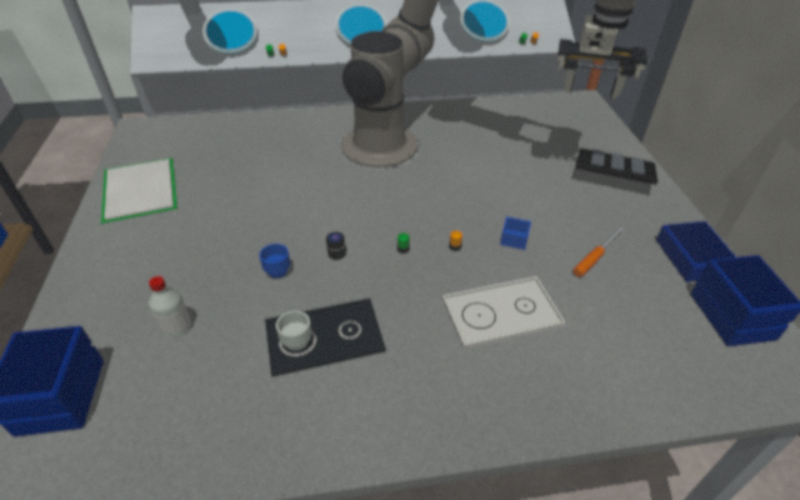

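The top view (800x500) shows white tray circles at about (333,203) and (290,208), and dark tray circles at (489,196) (under the white cup) and (445,204). The stock row is dish (269,298), amber (333,294), green (386,298), lens (453,299) and blue cup (510,283). I'll enlarge it to read the centres more precisely.

```bash
python3 - <<'E'
from h import *
c=np.load("top0.npy",allow_pickle=True).item()
a=cv2.resize(c["color"][130:260,200:430],None,fx=3.4,fy=3.4,interpolation=cv2.INTER_CUBIC)
cv2.imwrite("pics/crop.png",a)
for n,u,v,z in[("amber",333,294,.044),("green",386,298,.044),("lens",453,299,.05),("blue",510,283,.056),("wcup",489,196,.061),("wS",290,208,.005),("wL",333,203,.005),("dS",445,204,.005)]:
    print(n,P(c,u*.8,v*.8,z).round(4),P(c,u*.8,v*.8).round(4))
E
```

```text
amber [0.439  0.1206 0.044 ] [0.4391 0.1208 0.0422]
green [0.4299 0.0046 0.044 ] [0.4299 0.0046 0.0434]
lens [ 0.427  -0.1418  0.05  ] [ 0.4271 -0.142   0.0482]
blue [ 0.4613 -0.2667  0.056 ] [ 0.4626 -0.2733  0.0261]
wcup [ 0.6536 -0.2239  0.061 ] [ 0.66   -0.2303  0.0273]
wS [0.6363 0.2233 0.005 ] [0.6362 0.2231 0.0058]
wL [0.6479 0.1252 0.005 ] [0.6468 0.1247 0.0114]
dS [ 0.6456 -0.1323  0.005 ] [ 0.6446 -0.1317  0.0104]
```

View pics/crop.png

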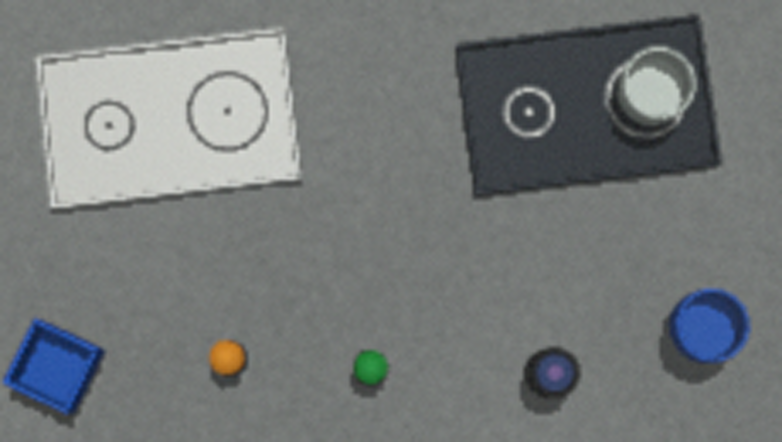

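```bash
python3 - <<'E'
from h import *
c=np.load("top0.npy",allow_pickle=True).item()
for n,u,v,z in[("amber",227,357,.041),("green",370,367,.041),("lens",552,372,.049),("blue",710,326,.056),("wcup",659,84,.061),("ringL",646,98,.005),("wS",109,126,.005),("wL",227,111,.005),("dS",529,112,.005),("dish",54,367,.04)]:
    print(n,P(c,u/3.4+200,v/3.4+130,z).round(4))
# colour blobs
hsv=cv2.cvtColor(c["color"],cv2.COLOR_BGR2HSV)
for n,lo,hi,z in[("amber",(8,120,80),(28,255,255),.041),("green",(45,100,40),(80,255,255),.041),("blue",(105,110,30),(130,255,255),.05)]:
    k,l,s,ce=cv2.connectedComponentsWithStats(cv2.inRange(hsv,lo,hi))
    for i in range(1,k):
        u,v=ce[i]
        if s[i,4]>40 and 190<u<440 and 200<v<265: print(n,s[i],P(c,u,v,z).round(4))
E
```

```text
amber [0.4396 0.1199 0.041 ]
green [0.4312 0.0045 0.041 ]
lens [ 0.4265 -0.1418  0.049 ]
blue [ 0.4627 -0.269   0.056 ]
wcup [ 0.6595 -0.2314  0.061 ]
ringL [ 0.6584 -0.2308  0.005 ]
wS [0.6344 0.2231 0.005 ]
wL [0.6472 0.1241 0.005 ]
dS [ 0.6463 -0.1311  0.005 ]
dish [0.4321 0.2589 0.04  ]
amber [262 230  10  10  85] [0.4407 0.1209 0.041 ]
green [304 233  10  10  78] [0.432  0.0054 0.041 ]
blue [397 215  24  22 399] [ 0.4642 -0.2689  0.05  ]
blue [201 224  29  28 502] [0.4332 0.2587 0.05  ]
blue [358 235  10  10  41] [ 0.4259 -0.1431  0.05  ]
```

Request:
arm_command(fingers=[-1,-1,-1,-1,-1,-1,-1,-1], travel=[[-0.0325,-0.0225,0.009],[-0.065,-0.045,0.018],[-0.0975,-0.0675,0.027],[-0.13,-0.09,0.036],[-0.1625,-0.1125,0.045],[-0.195,-0.135,0.054],[-0.2275,-0.1575,0.063],[-0.26,-0.18,0.07]], dr=[[0,0,6.5],[0,0,13],[0,0,19.5],[0,0,26],[0,0,32.5],[0,0,39],[0,0,45.5],[0,0,52]], squeeze=25)

```text
time: 0.77
tool_pos: [0.3718, 0.2185, 0.156]
tool_rot: [-3.141, -0.0, 1.839]
contact_force: [1.3, 0.4, 0.5]
opening: 0.0919
grip_force: 0.0
```

Request:
arm_command(fingers=[-1,-1,-1,-1,-1,-1], travel=[[-0.038,0.013,0.01],[-0.075,0.026,0.025],[-0.113,0.039,0.04],[-0.113,0.039,0.056],[-0.113,0.039,0.056],[-0.113,0.039,0.056]], dr=[[0,0,5.2],[0,0,10.5],[0,0,15.5],[0,0,15.5],[0,0,15.5],[0,0,15.5]])

```text
time: 1.27
tool_pos: [0.4387, 0.1218, 0.1001]
tool_rot: [-3.138, 0.0, 1.573]
contact_force: [-1.5, -0.5, 0.2]
opening: 0.0925
grip_force: 0.0
```

```bash
python3 - <<'E'
from h import *
o=observe();print(o["tool_pos"],o["tool_rot"])
c=read_camera("scene");np.save("s1.npy",c,allow_pickle=True)
a=c["color"][150:270,190:430]
cv2.imwrite("pics/s1.png",cv2.resize(a,None,fx=3.3,fy=3.3,interpolation=cv2.INTER_CUBIC))
E
```

```text
[0.4386848  0.12184739 0.10006142] [-3.13842938e+00  2.02063152e-05  1.57305992e+00]
```

View pics/s1.png

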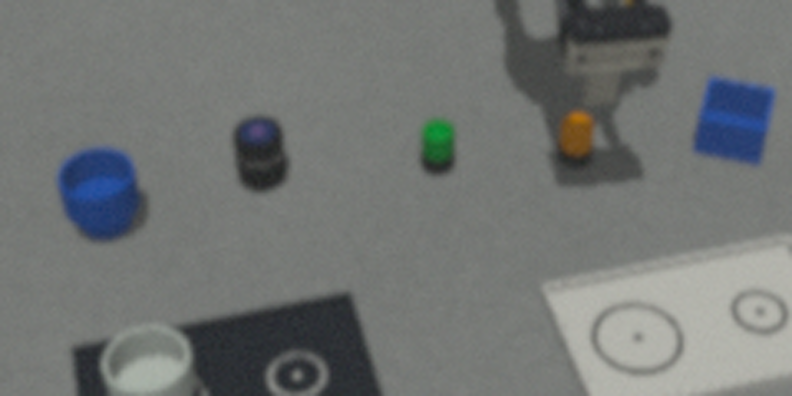

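The arm hovers over the amber lamp. In the crop, the amber cap is at (577,134), green at (438,143), the lens glass at (258,131) and the blue rim at (98,178). I'll cross-check these against the top-view positions.

```bash
python3 - <<'E'
from h import *
c=np.load("s1.npy",allow_pickle=True).item()
for n,u,v,z in[("amber",577,134,.032),("green",438,143,.032),("lens",258,131,.05),("blue",98,178,.056),("wcup",148,357,.061),("dS",297,376,.005),("wL",638,337,.005),("wS",760,311,.005)]:
    print(n,P(c,u/3.3+190,v/3.3+150,z).round(4))
E
```

```text
amber [0.4481 0.1218 0.032 ]
green [0.4433 0.0049 0.032 ]
lens [ 0.4283 -0.1415  0.05  ]
blue [ 0.4731 -0.2675  0.056 ]
wcup [ 0.6631 -0.2283  0.061 ]
dS [ 0.6493 -0.1289  0.005 ]
wL [0.6486 0.1268 0.005 ]
wS [0.6367 0.226  0.005 ]
```

Request:
arm_command(fingers=[-1,-1,-1,-1,1,1,1,1], travel=[[0,0.001,0.03],[0,0.001,0.06],[0,0.001,0.086],[0,0.001,0.086],[0,0.001,0.086],[0,0.001,0.086],[0,0.001,0.086],[0,0.001,0.086]], dr=[[0,0,0],[0,0,0],[0,0,0],[0,0,0],[0,0,0],[0,0,0],[0,0,0],[0,0,0]])

```text
time: 1.98
tool_pos: [0.4417, 0.1225, 0.0164]
tool_rot: [3.138, -0.0, 1.574]
contact_force: [0.3, -0.5, 0.4]
opening: 0.0697
grip_force: 0.0
```

Request:
arm_command(fingers=[1,1,1,1], travel=[[0,0,0],[0,0,0],[0,0,0],[0,0,0]], dr=[[0,0,0],[0,0,0],[0,0,0],[0,0,0]])

```text
time: 2.32
tool_pos: [0.4408, 0.1221, 0.0149]
tool_rot: [3.141, -0.0, 1.574]
contact_force: [-0.6, -0.4, 0.4]
opening: 0.0429
grip_force: 0.0
```

Request:
arm_command(fingers=[1,1,1,1,1,1,1,1], travel=[[0,0,0],[0,0,0],[0,0,0],[0,0,0],[0,0,0],[0,0,0],[0,0,-0.02],[0,0,-0.05]], dr=[[0,0,0],[0,0,0],[0,0,0],[0,0,0],[0,0,0],[0,0,0],[0,0,0],[0,0,0]])

```text
time: 2.98
tool_pos: [0.4386, 0.1218, 0.0632]
tool_rot: [-3.135, 0.001, 1.574]
contact_force: [-0.2, 0.1, -0.0]
opening: 0.0274
grip_force: 25.0
```

Request:
arm_command(fingers=[1,1,1,1,1,1,1,1], travel=[[0.015,0.03,-0.01],[0.03,0.06,-0.01],[0.048,0.09,-0.01],[0.065,0.12,-0.01],[0.08,0.15,-0.01],[0.094,0.18,-0.01],[0.103,0.195,-0.005],[0.103,0.195,0.005]], dr=[[0,0,0],[0,0,0],[0,0,0],[0,0,0],[0,0,0],[0,0,0],[0,0,0],[0,0,0]])

```text
time: 3.65
tool_pos: [0.6387, 0.2274, 0.0601]
tool_rot: [3.137, -0.002, 1.574]
contact_force: [-0.9, 0.1, -0.6]
opening: 0.0275
grip_force: 25.0
```

```bash
python3 - <<'E'
from h import *
o=observe();print(o["tool_pos"],o["tool_rot"],o["opening"],o["grip_force"])
c=read_camera("scene");np.save("s2.npy",c,allow_pickle=True)
a=c["color"][160:300,320:480]
cv2.imwrite("pics/s2.png",cv2.resize(a,None,fx=4,fy=4,interpolation=cv2.INTER_CUBIC))
E
```

```text
[0.63871577 0.22744883 0.06007903] [ 3.13673505e+00 -1.54187359e-03  1.57444143e+00] 0.027490617709629094 25.000077410877566
```

View pics/s2.png

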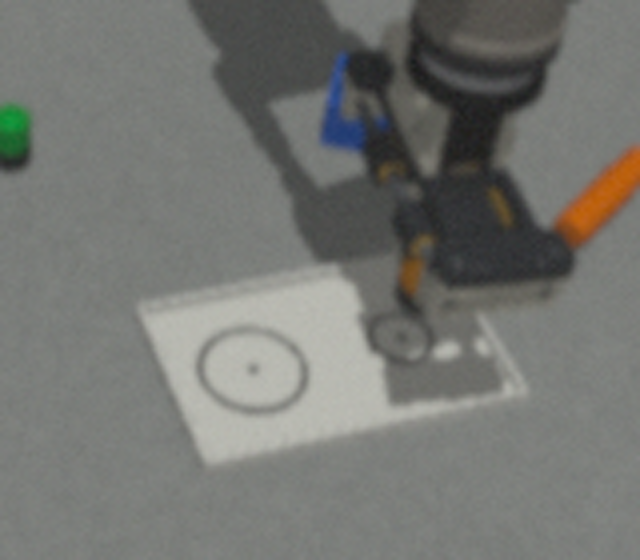

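The lamp is held at (412,275), just behind and above the small ring at (402,338). Lowering it now.

Request:
arm_command(fingers=[1,1,1,1,1,1,1,1], travel=[[0,0,0.01],[0,0,0.02],[0,0,0.028],[0,0,0.033],[0,0,0.037],[0,0,0.039],[0,0,0.039],[0,0,0.039]], dr=[[0,0,0],[0,0,0],[0,0,0],[0,0,0],[0,0,0],[0,0,0],[0,0,0],[0,0,0]])

```text
time: 4.37
tool_pos: [0.6355, 0.2257, 0.0211]
tool_rot: [3.141, -0.0, 1.574]
contact_force: [0.5, -0.3, -0.0]
opening: 0.0279
grip_force: 25.0
```

Request:
arm_command(fingers=[0.2,0.2,0,0,-0.2,-0.2,-0.2,-0.2], travel=[[0,0,0],[0,0,0],[0,0,0],[0,0,0],[0,0,0],[0,0,0],[0,0,-0.03],[0,0,-0.07]], dr=[[0,0,0],[0,0,0],[0,0,0],[0,0,0],[0,0,0],[0,0,0],[0,0,0],[0,0,0]])

```text
time: 5.03
tool_pos: [0.6327, 0.2249, 0.0872]
tool_rot: [-3.133, 0.002, 1.574]
contact_force: [0.6, 0.5, -0.5]
opening: 0.0545
grip_force: 0.0
```

Request:
arm_command(fingers=[-0.3,-0.5,-0.6,-0.6,-0.6,-0.6,-0.6,-0.6], travel=[[-0.028,-0.026,0],[-0.056,-0.052,0],[-0.084,-0.078,0],[-0.112,-0.104,0],[-0.14,-0.13,0],[-0.168,-0.156,0],[-0.196,-0.182,0],[-0.22,-0.203,0]], dr=[[0,0,0],[0,0,0],[0,0,0],[0,0,0],[0,0,0],[0,0,0],[0,0,0],[0,0,0]])

```text
time: 5.7
tool_pos: [0.431, 0.0039, 0.0909]
tool_rot: [-3.141, 0.0, 1.574]
contact_force: [0.7, -0.1, -0.1]
opening: 0.0739
grip_force: 0.0
```

Request:
arm_command(fingers=[-0.6,-0.6,-0.6,-0.6,-0.6,1,1,1], travel=[[0,0,0],[0,0,0.02],[0,0,0.05],[0,0,0.076],[0,0,0.076],[0,0,0.076],[0,0,0.076],[0,0,0.076]], dr=[[0,0,0],[0,0,0],[0,0,0],[0,0,0],[0,0,0],[0,0,0],[0,0,0],[0,0,0]])

```text
time: 6.37
tool_pos: [0.4343, 0.005, 0.0161]
tool_rot: [3.139, 0.0, 1.574]
contact_force: [0.2, -0.1, 0.2]
opening: 0.0581
grip_force: 0.0
```

Request:
arm_command(fingers=[1,1,1,1,1,1,1,1], travel=[[0,0,0],[0,0,0],[0,0,0],[0,0,0],[0,0,0],[0,0,0],[0,0,0],[0,0,0]], dr=[[0,0,0],[0,0,0],[0,0,0],[0,0,0],[0,0,0],[0,0,0],[0,0,0],[0,0,0]])

```text
time: 7.03
tool_pos: [0.4332, 0.0051, 0.015]
tool_rot: [3.141, -0.0, 1.574]
contact_force: [-0.5, 0.8, 5.7]
opening: 0.0275
grip_force: 25.0
```

Request:
arm_command(fingers=[1,1,1,1,1,1,1,1], travel=[[0,0,-0.02],[0,0,-0.055],[-0.015,0.025,-0.06],[-0.038,0.06,-0.06],[-0.061,0.095,-0.06],[-0.08,0.13,-0.06],[-0.1,0.16,-0.06],[-0.117,0.187,-0.06]], dr=[[0,0,0],[0,0,0],[0,0,0],[0,0,0],[0,0,0],[0,0,0],[0,0,0],[0,0,0]])

```text
time: 7.7
tool_pos: [0.6219, -0.1129, 0.0743]
tool_rot: [3.142, 0.0, 1.573]
contact_force: [0.4, -0.3, -0.4]
opening: 0.0271
grip_force: 39.5
```

Request:
arm_command(fingers=[1,1,1,1,1,1,1,1], travel=[[-0.018,0.028,0],[-0.018,0.028,0],[-0.018,0.028,0.02],[-0.018,0.028,0.035],[-0.018,0.028,0.045],[-0.018,0.028,0.052],[-0.018,0.028,0.055],[-0.018,0.028,0.055]], dr=[[0,0,0],[0,0,0],[0,0,0],[0,0,0],[0,0,0],[0,0,0],[0,0,0],[0,0,0]])

```text
time: 8.37
tool_pos: [0.6481, -0.1291, 0.0204]
tool_rot: [-3.141, -0.0, 1.574]
contact_force: [1.2, -0.5, 0.0]
opening: 0.0274
grip_force: 39.4
```

Request:
arm_command(fingers=[0.2,0.2,0,0,-0.2,-0.2,-0.2,-0.2], travel=[[0,0,0],[0,0,0],[0,0,0],[0,0,0],[0,0,0],[0,0,0],[0,0,-0.03],[0,0,-0.07]], dr=[[0,0,0],[0,0,0],[0,0,0],[0,0,0],[0,0,0],[0,0,0],[0,0,0],[0,0,0]])

```text
time: 9.03
tool_pos: [0.6457, -0.1285, 0.0862]
tool_rot: [-3.133, -0.003, 1.574]
contact_force: [0.6, -1.1, 0.8]
opening: 0.0548
grip_force: 0.0
```

Request:
arm_command(fingers=[-0.4,-0.6,-0.7,-0.7,-0.7,-0.7,-0.7,-0.7], travel=[[-0.002,-0.03,0],[-0.004,-0.065,0],[-0.006,-0.1,0],[-0.008,-0.135,0],[-0.01,-0.17,0],[-0.0125,-0.205,0],[-0.0125,-0.221,0],[-0.0125,-0.221,0]], dr=[[0,0,0],[0,0,0],[0,0,0],[0,0,0],[0,0,0],[0,0,0],[0,0,0],[0,0,0]])

```text
time: 9.7
tool_pos: [0.424, -0.1419, 0.0897]
tool_rot: [-3.139, -0.001, 1.572]
contact_force: [-0.1, 0.3, 0.4]
opening: 0.0781
grip_force: 0.0
```

```bash
python3 - <<'E'
from h import *
o=observe();print(o["tool_pos"],o["opening"])
c=read_camera("scene")
a=c["color"][160:300,200:440]
cv2.imwrite("pics/s3.png",cv2.resize(a,None,fx=3.3,fy=3.3,interpolation=cv2.INTER_CUBIC))
E
```

```text
[ 0.42395678 -0.14185965  0.08970277] 0.07813770889029262
```

View pics/s3.png

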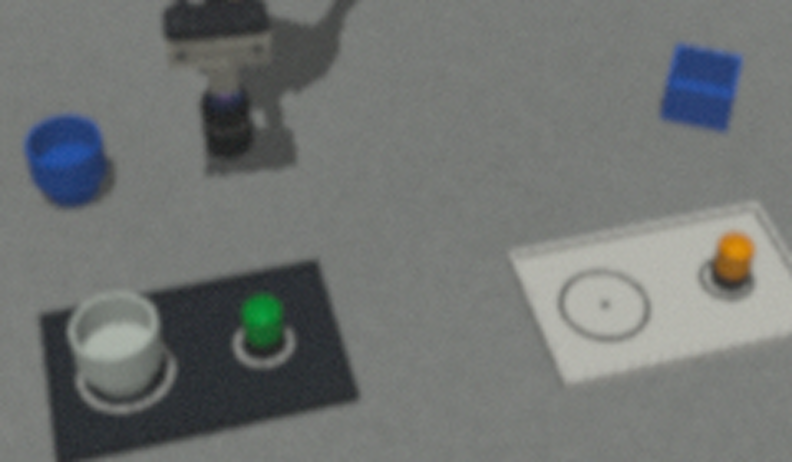

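Both lamps stand upright inside their rings: green at (264,330), amber at (734,262). The fingers are over the lens at (228,125).

Request:
arm_command(fingers=[-0.7,-0.7,-0.7,-0.7,-0.7,1,1,1], travel=[[0,0,0.02],[0,0,0.04],[0,0,0.06],[0,0,0.075],[0,0,0.075],[0,0,0.075],[0,0,0.075],[0,0,0.075]], dr=[[0,0,0],[0,0,0],[0,0,0],[0,0,0],[0,0,0],[0,0,0],[0,0,0],[0,0,0]], squeeze=30)

```text
time: 10.42
tool_pos: [0.4286, -0.1428, 0.0156]
tool_rot: [3.14, 0.001, 1.574]
contact_force: [1.1, -0.2, 0.2]
opening: 0.0626
grip_force: 0.0
```

Request:
arm_command(fingers=[1,1,1,1,1,1,1,1], travel=[[0,0,0],[0,0,0],[0,0,0],[0,0,0],[0,0,0],[0,0,0],[0,0,0],[0,0,0]], dr=[[0,0,0],[0,0,0],[0,0,0],[0,0,0],[0,0,0],[0,0,0],[0,0,0],[0,0,0]])

```text
time: 11.08
tool_pos: [0.4277, -0.1426, 0.0151]
tool_rot: [3.141, 0.0, 1.574]
contact_force: [-0.7, 0.6, 5.9]
opening: 0.0393
grip_force: 30.0
```

Request:
arm_command(fingers=[1,1,1,1,1,1,1,1], travel=[[0,0,-0.01],[0,0,-0.03],[0,0,-0.05],[0.012,0.01,-0.06],[0.032,0.026,-0.06],[0.056,0.046,-0.06],[0.08,0.066,-0.06],[0.104,0.086,-0.06]], dr=[[0,0,0],[0,0,0],[0,0,0],[0,0,0],[0,0,0],[0,0,0],[0,0,0],[0,0,0]])

```text
time: 11.75
tool_pos: [0.5136, -0.0371, 0.0746]
tool_rot: [-3.141, -0.0, 1.573]
contact_force: [0.3, -0.6, -1.1]
opening: 0.0397
grip_force: 30.0
```

Request:
arm_command(fingers=[1,1,1,1,1,1,1,1], travel=[[0.025,0.02,0],[0.05,0.041,0],[0.075,0.062,0],[0.1,0.083,0],[0.125,0.104,0],[0.148,0.122,0],[0.164,0.135,0],[0.164,0.135,0]], dr=[[0,0,0],[0,0,0],[0,0,0],[0,0,0],[0,0,0],[0,0,0],[0,0,0],[0,0,0]])

```text
time: 12.42
tool_pos: [0.6491, 0.1297, 0.0739]
tool_rot: [3.14, -0.001, 1.577]
contact_force: [-0.5, -0.5, -2.2]
opening: 0.0396
grip_force: 30.0
```

```bash
python3 - <<'E'
from h import *
o=observe();print(o["tool_pos"],o["opening"],o["grip_force"])
c=read_camera("scene")
a=c["color"][160:300,320:480]
cv2.imwrite("pics/s4.png",cv2.resize(a,None,fx=4,fy=4,interpolation=cv2.INTER_CUBIC))
E
```

```text
[0.649143   0.1296864  0.07388003] 0.03963460584414645 30.00008851289749
```

View pics/s4.png

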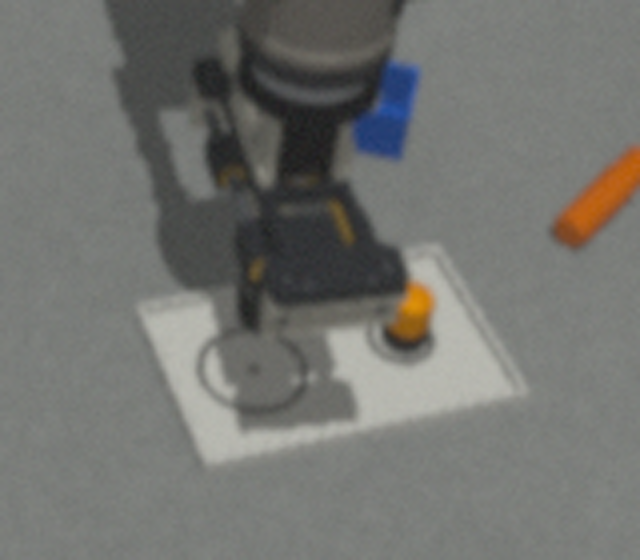

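The gripper holds the lens over the large circle (ring centre about (253,369)). I'll lower it slowly.

Request:
arm_command(fingers=[1,1,1,1,1,1,1,1], travel=[[0,0,0],[0,0,0.01],[0,0,0.022],[0,0,0.034],[0,0,0.044],[0,0,0.049],[0,0,0.052],[0,0,0.052]], dr=[[0,0,0],[0,0,0],[0,0,0],[0,0,0],[0,0,0],[0,0,0],[0,0,0],[0,0,0]])

```text
time: 13.13
tool_pos: [0.6472, 0.126, 0.0217]
tool_rot: [-3.14, 0.0, 1.574]
contact_force: [-0.3, -0.7, -1.2]
opening: 0.0393
grip_force: 30.0
```

Request:
arm_command(fingers=[1,1,1,1,1,1], travel=[[0,0,0.001],[0,0,0.002],[0,0,0.003],[0,0,0.0035],[0,0,0.0035],[0,0,0.0035]], dr=[[0,0,0],[0,0,0],[0,0,0],[0,0,0],[0,0,0],[0,0,0]])

```text
time: 13.63
tool_pos: [0.6481, 0.1263, 0.0202]
tool_rot: [3.14, -0.0, 1.574]
contact_force: [-1.1, -0.5, 5.8]
opening: 0.0396
grip_force: 30.0
```

Request:
arm_command(fingers=[0.1,0.1,0,0,-0.2,-0.4,-0.4,-0.4], travel=[[0,0,0],[0,0,0],[0,0,0],[0,0,0],[0,0,0],[0,0,0],[0,0,-0.02],[0,0,-0.05]], dr=[[0,0,0],[0,0,0],[0,0,0],[0,0,0],[0,0,0],[0,0,0],[0,0,0],[0,0,0]])

```text
time: 14.3
tool_pos: [0.6453, 0.126, 0.0662]
tool_rot: [-3.134, 0.0, 1.574]
contact_force: [-0.6, 0.4, -0.5]
opening: 0.0638
grip_force: 0.0
```

Request:
arm_command(fingers=[-0.5,-0.7,-0.9,-1,-1,-1,-1,-1], travel=[[-0.02,-0.01,-0.025],[-0.05,-0.023,-0.04],[-0.085,-0.04,-0.04],[-0.12,-0.056,-0.04],[-0.155,-0.073,-0.04],[-0.19,-0.089,-0.04],[-0.225,-0.106,-0.04],[-0.26,-0.122,-0.04]], dr=[[0,0,0],[0,0,0],[0,0,0],[0,0,0],[0,0,0],[0,0,0],[0,0,0],[0,0,0]])

```text
time: 14.97
tool_pos: [0.5253, -0.1356, 0.1094]
tool_rot: [3.141, 0.0, 1.574]
contact_force: [0.6, -0.4, -0.5]
opening: 0.0919
grip_force: 0.0
```

Request:
arm_command(fingers=[-1,-1,-1,-1,-1,-1,-1,-1], travel=[[-0.035,-0.016,0],[-0.07,-0.033,0],[-0.105,-0.05,0],[-0.134,-0.063,0],[-0.134,-0.063,0],[-0.134,-0.063,0],[-0.134,-0.063,0],[-0.134,-0.063,0]], dr=[[0,0,0],[0,0,0],[0,0,0],[0,0,0],[0,0,0],[0,0,0],[0,0,0],[0,0,0]])

```text
time: 15.63
tool_pos: [0.4642, -0.2672, 0.1092]
tool_rot: [-3.142, -0.001, 1.575]
contact_force: [-0.2, 0.0, 0.8]
opening: 0.0917
grip_force: 0.0
```

```bash
python3 - <<'E'
from h import *
o=observe();print(o["tool_pos"],o["tool_rot"],o["opening"])
c=read_camera("scene");np.save("s5.npy",c,allow_pickle=True)
a=c["color"][160:300,190:430]
cv2.imwrite("pics/s5.png",cv2.resize(a,None,fx=3.3,fy=3.3,interpolation=cv2.INTER_CUBIC))
E
```

```text
[ 0.4642187  -0.2671926   0.10915204] [-3.14157716e+00 -5.11369199e-04  1.57495936e+00] 0.0916582903077827
```

View pics/s5.png

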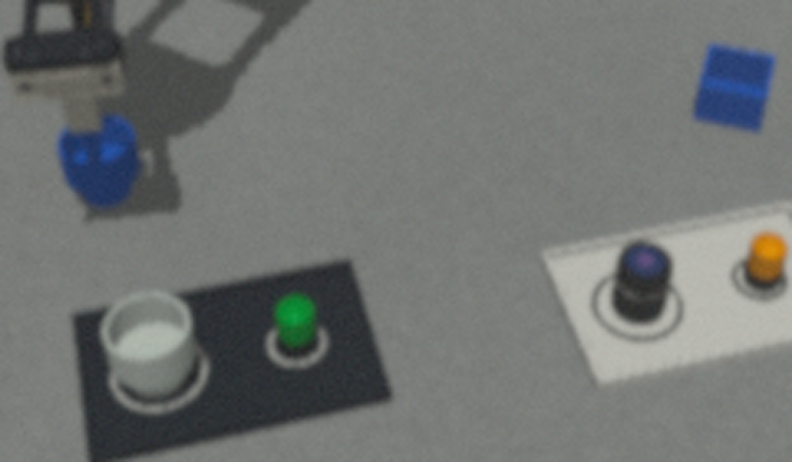

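The lens stands upright on the large circle, with its foot at about (640,312). The fingers straddle the blue cup at (98,160). Descending to grip its collar.

Request:
arm_command(fingers=[-1,-1,-1,-1,-1,1,1,1], travel=[[0,0,0.02],[0,0,0.045],[0,0,0.07],[0,0,0.084],[0,0,0.084],[0,0,0.084],[0,0,0.084],[0,0,0.084]], dr=[[0,0,0],[0,0,0],[0,0,0],[0,0,0],[0,0,0],[0,0,0],[0,0,0],[0,0,0]], squeeze=25)

```text
time: 16.35
tool_pos: [0.4648, -0.2685, 0.0265]
tool_rot: [3.14, 0.001, 1.574]
contact_force: [0.3, -0.2, -0.7]
opening: 0.0759
grip_force: 0.0
```

Request:
arm_command(fingers=[1,1,1,1,1,1,1], travel=[[0,0,0],[0,0,0],[0,0,0],[0,0,0],[0,0,0],[0,0,-0.01],[0,0,-0.03]], dr=[[0,0,0],[0,0,0],[0,0,0],[0,0,0],[0,0,0],[0,0,0],[0,0,0]])

```text
time: 16.93
tool_pos: [0.4623, -0.2673, 0.0539]
tool_rot: [-3.138, -0.003, 1.574]
contact_force: [-0.6, 0.9, -0.8]
opening: 0.0602
grip_force: 25.0
```

Request:
arm_command(fingers=[1,1,1,1,1,1,1,1], travel=[[0,0,-0.03],[0,0.01,-0.055],[0.01,0.04,-0.06],[0.016,0.075,-0.06],[0.022,0.11,-0.06],[0.028,0.145,-0.06],[0.034,0.18,-0.06],[0.038,0.197,-0.06]], dr=[[0,0,0],[0,0,0],[0,0,0],[0,0,0],[0,0,0],[0,0,0],[0,0,0],[0,0,0]])

```text
time: 17.6
tool_pos: [0.6637, -0.2285, 0.1154]
tool_rot: [3.14, -0.0, 1.575]
contact_force: [-0.2, 0.5, -1.2]
opening: 0.0602
grip_force: 25.0
```

Request:
arm_command(fingers=[1,1,1,1], travel=[[0,0,0],[0,0,0],[0,0,0.01],[0,0,0.01]], dr=[[0,0,0],[0,0,0],[0,0,0],[0,0,0]])

```text
time: 17.93
tool_pos: [0.6587, -0.2299, 0.1033]
tool_rot: [-3.138, -0.001, 1.573]
contact_force: [0.1, -0.2, -2.0]
opening: 0.0604
grip_force: 25.0
```

```bash
python3 - <<'E'
from h import *
o=observe();print(o["tool_pos"],o["tool_rot"],o["opening"])
c=read_camera("scene");np.save("s6.npy",c,allow_pickle=True)
a=c["color"][200:300,190:320]
cv2.imwrite("pics/s6.png",cv2.resize(a,None,fx=6,fy=6,interpolation=cv2.INTER_CUBIC))
R=np.array(c["R"]);t=np.array(c["t"])
p=o["tool_pos"]
for n,X in[("blue foot axis",[p[0],p[1],p[2]-.0255]),("blue foot L",[p[0],p[1]-.02,p[2]-.0255]),("white rim L",[.661,-.26,.061]),("white rim R",[.661,-.20,.061]),("white rim front",[.691,-.23,.061]),("blue collar bottom L",[p[0],p[1]-.03,p[2]-.0035]),("R",[p[0],p[1]+.03,p[2]-.0035]),("front",[p[0]+.03,p[1],p[2]-.0035])]:
    q=R@np.array(X)+t; print(n,(6*(c["fx"]*q[0]/q[2]+c["cx"]-190)).round(),(6*(c["fy"]*q[1]/q[2]+c["cy"]-200)).round())
E
```

```text
[ 0.6586553  -0.22989591  0.1032704 ] [-3.13814466e+00 -1.45138793e-03  1.57279781e+00] 0.06040130670215859
blue foot axis 259.0 312.0
blue foot L 204.0 318.0
white rim L 184.0 354.0
white rim R 345.0 337.0
white rim front 264.0 408.0
blue collar bottom L 167.0 282.0
R 333.0 265.0
front 250.0 336.0
```

View pics/s6.png

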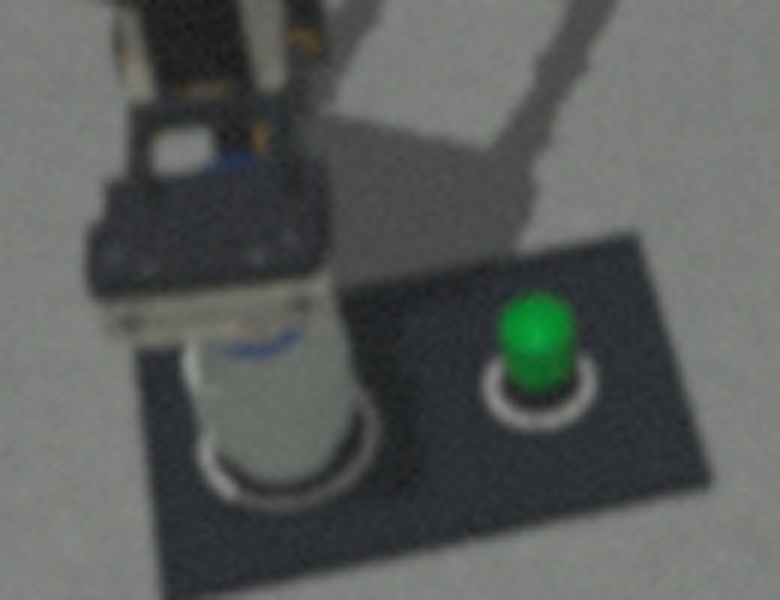

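The blue foot's front edge at (258,350) lines up with the white cup, whose rim spans about 187–350 px. Lowering in stages and watching the force.

Request:
arm_command(fingers=[1,1,1,1,1,1,1,1], travel=[[0,0,0],[0,0,0.005],[0,0,0.01],[0,0,0.015],[0,0,0.02],[0,0,0.025],[0,0,0.028],[0,0,0.028]], dr=[[0,0,0],[0,0,0],[0,0,0],[0,0,0],[0,0,0],[0,0,0],[0,0,0],[0,0,0]])

```text
time: 18.65
tool_pos: [0.6602, -0.2295, 0.076]
tool_rot: [-3.14, -0.001, 1.574]
contact_force: [-0.1, 0.3, -1.0]
opening: 0.0602
grip_force: 25.0
```

Request:
arm_command(fingers=[1,1,1,1,1,1], travel=[[0,0,0.003],[0,0,0.006],[0,0,0.008],[0,0,0.01],[0,0,0.01],[0,0,0.01]], dr=[[0,0,0],[0,0,0],[0,0,0],[0,0,0],[0,0,0],[0,0,0]])

```text
time: 19.15
tool_pos: [0.6607, -0.2297, 0.0671]
tool_rot: [3.142, -0.0, 1.574]
contact_force: [0.9, 0.5, -0.7]
opening: 0.0603
grip_force: 25.0
```

Just about 2 mm remain, with no resistance.

Request:
arm_command(fingers=[1,1,1,1,1,1], travel=[[0,0,0.001],[0,0,0.002],[0,0,0.002],[0,0,0.002],[0,0,0.002],[0,0,0.002]], dr=[[0,0,0],[0,0,0],[0,0,0],[0,0,0],[0,0,0],[0,0,0]])

```text
time: 19.65
tool_pos: [0.6609, -0.2298, 0.0654]
tool_rot: [3.141, 0.0, 1.574]
contact_force: [1.0, -0.6, 0.7]
opening: 0.0603
grip_force: 25.0
```

Request:
arm_command(fingers=[-0.35,-0.4,-0.45,-0.6,-0.8,-1,-1,-1], travel=[[0,0,0],[0,0,0],[0,0,0],[0,0,0],[0,0,0],[0,0,0],[0,0,0],[0,0,-0.01]], dr=[[0,0,0],[0,0,0],[0,0,0],[0,0,0],[0,0,0],[0,0,0],[0,0,0],[0,0,0]])

```text
time: 20.32
tool_pos: [0.6594, -0.2293, 0.0733]
tool_rot: [-3.138, -0.002, 1.574]
contact_force: [-0.2, -0.0, -0.8]
opening: 0.0911
grip_force: 0.0
```

Request:
arm_command(fingers=[-1,-1,-1,-1,-1,-1,-1,-1], travel=[[0,0,-0.03],[0,0,-0.06],[0,0,-0.09],[0,-0.04,-0.1],[0,-0.08,-0.1],[0,-0.12,-0.1],[0,-0.16,-0.1],[0,-0.2,-0.1]], dr=[[0,0,0],[0,0,0],[0,0,0],[0,0,0],[0,0,0],[0,0,0],[0,0,0],[0,0,0]])

```text
time: 20.98
tool_pos: [0.4589, -0.2301, 0.1761]
tool_rot: [3.141, 0.001, 1.574]
contact_force: [-0.1, -0.3, 1.0]
opening: 0.0919
grip_force: 0.0
```

```bash
python3 - <<'E'
from h import *
o=observe();print(o["tool_pos"],o["contact_force"])
c=read_camera("scene");t=read_camera("top")
cv2.imwrite("pics/s7.png",cv2.resize(c["color"][180:310,190:460],None,fx=2.9,fy=2.9,interpolation=cv2.INTER_CUBIC))
cv2.imwrite("pics/t7.png",cv2.resize(t["color"][130:260,200:430],None,fx=3.4,fy=3.4,interpolation=cv2.INTER_CUBIC))
np.save("s7.npy",c,allow_pickle=True);np.save("t7.npy",t,allow_pickle=True)
E
```

```text
[ 0.45888463 -0.23007502  0.17606551] [-0.10251941 -0.26193532  0.97422131]
```

View pics/s7.png

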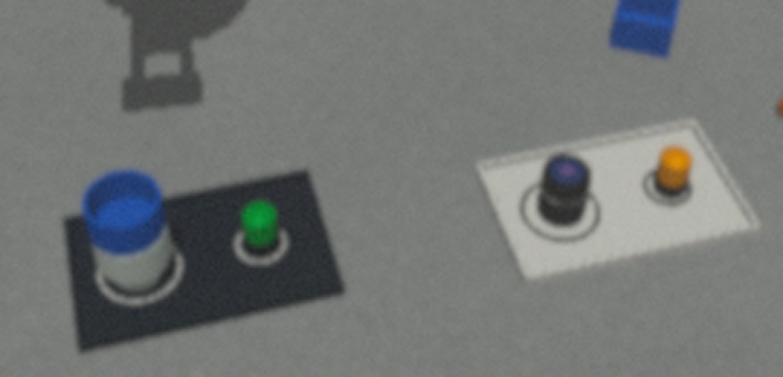

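View pics/t7.png

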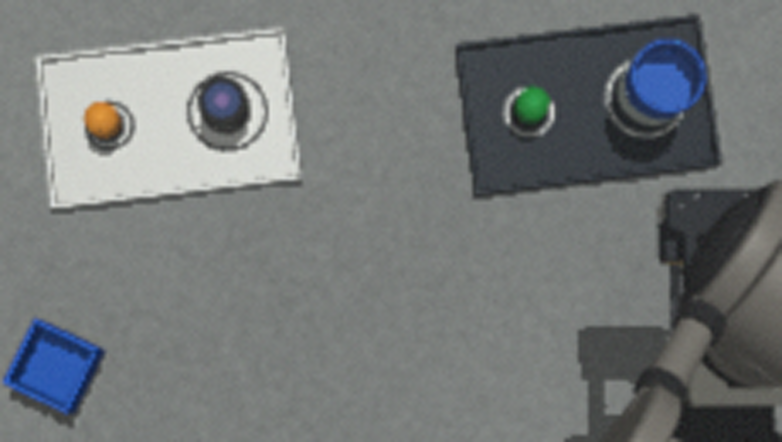

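All four items are placed: amber cap (103,120), lens top (223,100), green cap (532,105), blue rim centre (666,79). One numeric check before handing in.

```bash
python3 - <<'E'
from h import *
c=np.load("t7.npy",allow_pickle=True).item()
yaw=np.radians(7.4);ex=np.array([np.cos(yaw),np.sin(yaw)]);ey=np.array([-ex[1],ex[0]])
f=lambda u,v,z:P(c,u/3.4+200,v/3.4+130,z)
wS,wL,dS=f(109,126,.005),f(227,111,.005),f(529,112,.005);dL=dS.copy();dL[:2]-=.1*ey
for n,u,v,z,r in[("amber",103,120,.046,wS),("lens",223,100,.055,wL),("green",532,105,.046,dS),("blue",666,79,.095,dL)]:
    d=(f(u,v,z)-r)[:2]; print(n,(ex@d).round(4),(ey@d).round(4))
s=np.load("s7.npy",allow_pickle=True).item()
m=cv2.inRange(cv2.cvtColor(c["color"],cv2.COLOR_BGR2HSV),(100,110,30),(130,255,255))
v,u=np.nonzero(m[138:168,380:412]); z=[P(c,b+380,a+138)[2] for a,b in zip(v,u)]
print(np.percentile(z,[10,50,90,97]))
E
```

```text
amber -0.0021 -0.001
lens 0.0001 -0.0006
green -0.0012 0.0022
blue -0.0023 0.0001
[0.0617392  0.0670775  0.0941214  0.09722787]
```

```bash
python3 -c "
from cell import *
print(hand_in())"
```

```text
the job is handed in; nothing more can be done
None
```

I made up both kits and handed the job in; the hand-in returned no verdict. In the last camera check all four items stood within about 3 mm of their circles, and the blue cup's rim height (about 95 mm) matched it being fully seated in the white cup.

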